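# Make the wood lathe safe for a chuck change

### The job

The wood lathe stands still but is live, and its chuck is to be unscrewed: make it safe. With the fingers closed, press the mushroom-headed emergency stop all the way down so that it latches, then rock the big power rocker on the control box to off by pressing its raised near half fully down, and only after that push the spindle-lock knob on top of the headstock fully home. Press only: do not lift, tip or push the loose stop box out of its place, do not press the start button or turn the speed dial, and keep off the freshly waxed bowl and the things lying about.

Things in the scene. Friction and masses are not known exactly. Their poses are not given: they have to be found in the camera images.
- estop_box: loose grey box 74 x 74 x 58 mm, 0.8 kg, standing on the bench on its own (weight and friction alone keep it in place); it carries only the emergency stop. Origin: centre of its underside, z up. It is to be pressed straight down on, not moved
- estop_top (a point): centre of the top of the black mushroom head of the emergency stop (head 40 mm diameter, 15 mm thick), which stands on the middle of that box, 91 mm above the bench when out; moves with the head
- estop (a joint): travel of the mushroom head, m: 0 out, 0.008 latched down. Push straight down: it resists evenly with about 6 N, then meets a hard stop at the bottom; it has no return spring and stays as far down as it was pushed
- control_box: grey control box, 108 mm (its x) x 156 mm (its y) x 58 mm high, fixed to the bench; its face is level and looks up. Origin: centre of its underside, its -x edge is the near one (towards the robot). On the face, in a row along y: the power rocker at y +47 mm, the start button at y -3 mm, the speed dial at y -50 mm (all at x -8 mm), and a flat display farther back
- rocker_press (a point): where to press the power rocker: on the upper surface of its near half, 17 mm from the pivot towards the near edge of the control box, about 70 mm above the bench while that half is raised, about 6 mm lower after; moves with the rocker. The rocker is black, the biggest switch on the box, 46 mm long along the box's x and 24 mm wide, a shallow V in profile; pivot at box (-8, 47, 64) mm
- power_rocker (a joint): angle of the power rocker, rad: 0 = on (far half down and level, near half raised about 8 mm at its end), 0.34 = off (near half down and level). Pressing the near half takes about 4 N, evenly, then meets a hard stop; it stays at the angle it was pushed to. With the near half fully down its top lies 64 mm above the bench
- start_top (a point): centre of the top of the start button, 22 mm diameter, recessed 2 mm inside an aluminium ring 35 mm across and 65 mm above the bench; not to be pressed
- start_button (a joint): travel of the spring-loaded start button, m: 0 out, 0.004 fully in; leave it alone
- dial_mark (a point): white mark on the rim of the speed dial (black knob, 36 mm diameter, top 77 mm above the bench); leave the dial alone
- lathe: bench wood lathe, fixed. Origin: on the bench under the middle of the headstock; the bed (top 100 mm high, 100 mm wide) runs 620 mm along its -y. Headstock 170 (x) x 220 (y) mm, flat top at z 290 mm; spindle axis along y at z 210 mm. Handwheel to y +150 mm; chuck and bowl at y -145 to -265 mm; motor behind (x to +205 mm); tool rest swung to the back of the bed; tailstock with its centre at y -370 to -630 mm, 275 mm high with its clamp lever
- lock_top (a point): centre of the top of the spindle-lock knob: black ribbed knob, 32 mm diameter, 13 mm thick, on an upright 13 mm steel pin in a collar on top of the headstock near the chuck end (lathe x -30, y -70 mm), top 329 mm above the bench when out; moves with the knob
- spindle_lock (a joint): travel of the spindle-lock pin, m: 0 out, 0.012 fully home. Push straight down: it resists evenly with about 7 N, then meets a hard stop; it has no return spring and stays as far in as it was pushed
- bowl: freshly waxed dark wooden bowl held in the chuck, 174 mm diameter, 68 mm deep, its axis level along the lathe's y, mouth to -y, top 297 mm above the bench. Origin: centre of its foot, on the spindle axis, 197 mm from the headstock's middle; not to be touched
- chuck_key: loose T-shaped steel chuck key 67 x 62 x 9 mm, lying on the headstock's flat top 0.29 m above the bench, behind and beside the spindle lock; bystander. Origin: under its middle
- wax_tin: loose round aluminium tin, 65 mm diameter, 34 mm high, on the bench just to the left (+y) of the emergency-stop box; bystander. Origin: centre of its underside
- sanding_block: loose cork sanding block 46 x 88 x 29 mm, on the bench just to the left (+y) of the control box, beside the power rocker; bystander. Origin: centre of its underside
- gouge: loose turning gouge 330 mm long, 27 mm thick, wooden handle and steel blade, lying along its x axis on the bench in front of the headstock; bystander. Origin: under the ferrule
- calipers: loose bow-legged steel calipers 145 x 80 x 9 mm lying flat at the right of the bench; bystander. Origin: underside, middle
- respirator: loose dark half-mask respirator with two round filters, 150 mm wide, 80 mm high, at the right of the bench; bystander. Origin: centre of its underside
- faceplate: loose steel lathe faceplate, 84 mm diameter, 28 mm high, at the left of the bench; bystander. Origin: centre of its underside
- oil_bottle: loose oil bottle, 60 mm diameter, 160 mm high, at the left of the bench; bystander. Origin: centre of its underside
Things that resemble listed ones, but are neither listed nor needed, are in the scene too. Leave any yellow look-alike of the estop_box alone.

How it is judged:
By the outcome, as a careful person would: the job done as asked, in the order asked, and still so for the second after the job is handed in, with the robot touching nothing.
It also fails if it takes over 54 s, if anything falls off the work surface, if the arm or the gripper's body presses on something with over 40 N, if the wrist force passes 120 N, or if a joint passes its speed limit or range.

### The arm

A 6-joint arm with a two-finger parallel gripper is mounted at the origin on the work surface. World frame = base frame: x ahead of the robot, y to its left, z up, the work surface at z = 0. Lengths are in m, angles in rad, forces in N, time in s.
With the tool pointing down it reaches from about 0.3 to 0.875 m from the base axis. Payload 6.4 kg.
Tool frame: the origin (TCP) lies at the very end of the fingers, on their centre line; the grasp point (between the pads) lies 19 mm behind it; x points along the fingers, y is the direction in which the jaws open and shut, and the axes are right-handed (so a half turn about x gives the same grasp; the last joint's range is limited). The gripper opens to 85 mm and grips with 20 to 120 N. Pads are 22 mm wide; open, the fingers measure 114 mm over their backs; the gripper's body (76 mm by 85 mm) begins 54 mm behind the grasp point. The pads swing forward as they close: fully open they stand 13 mm farther back than shut.
Start: joints at [1.05, 0.181, 1.607, -0, 1.354, -0.206], TCP at [0.178, 0.547, 0.231] pointing down, gripper open.
Joint ranges: [-2.99, 2.99], [-0.89, 2.07], [0.3, 2.58], [-1.14, 4.28], [0, 2.63], [-3.12, 3.12]. Speed limits (rad/s): [2.57, 2.57, 3.01, 3.14, 3.14, 3.14].

### API

Orientations are given as a unit quaternion [w, x, y, z].
In Python, from bench import status, optics, hand_in gives the robot as it stands. The module is installed in compiled form; this text tells all that it offers.
- The arm moves only by the shell command python3 -m jog 'ROWS'. ROWS is JSON, one flat list of numbers, 5 for each row, row after row: the shift along the tool's x, y, z in mm, then the turn about the tool's x in degrees, then the opening in per cent of the stroke, from 0 (shut) to 100 (fully open). In form: [tx, ty, tz, yaw, gripper, tx, ty, tz, yaw, gripper, ...]. A call has exactly 5 rows; each row is the pose to reach, as a shift and turn from the pose commanded when the call began, along the tool's axes at that moment; what a row does not reach only later rows make up. A row lasts 1/10 s, in which the tool goes at most 50 mm and 8.59 degrees, less where a joint would pass 70% of its speed; a pose out of reach is approached as far as the arm can. A call with a gripper value outside its range is refused whole. The fingers move at their own pace and stop on an object; the grip force is fixed at half the most. Time passes only in rows, so rows that repeat a pose let the fingers close, or fill a call up. It gives the time, the measured TCP pose, the force and the opening at its end, in the units of the state.
- status.get_obs(): the state, without advancing time (a new reading comes with each control period).
- optics.camera(name): name is "scene" or "side" or "wrist"; returns the picture (400x640x3 uint8, red, green, blue); there is no depth.
- optics.get_calibration(name): a dict with "vertical_fov" (degrees; the focal length in pixels is half the picture's height over the tangent of half this angle, whatever the lens; pixels are square), "cx", "cy" (the principal point, pixels), "extrinsics" (4x4, takes a point from camera to world coordinates). Camera axes: x right, y up, looking along -z (the intrinsics and any distortion apply to the point x, -y, -z); pixel columns grow to the right and rows downward; lengths in m; the calibration is good to about 2 mm. A picture is of the moment at which its call begins: read the wrist's pose just before it. get_calibration takes no time and is no camera call; for the wrist camera it gives the pose at the moment of the call.
- hand_in(): hands the job in, once; it reports no verdict.
The state is a dict: "time_s": time; "q": joint angles; "dq": joint speeds; "joint_efforts": joint torques, N m; "eef_pos": TCP position; "eef_rot": TCP orientation; "wrist_force": force on the tool from outside, world axes, zero at the start; "torque": the same for the moment, N m; "opening": opening from 0.0 (shut) to 1.0 (fully open).
Only numpy, scipy, OpenCV 4.12 (cv2) and the standard library are available. Lean on these libraries where they do the work, as an engineer would, in place of code of your own. Each camera call takes 0.05 s, during which the arm holds its last target. There are 200 camera calls.

## Working session

There is one attempt and no reset: what is moved stays moved. The work goes in short steps, Python scripts to look and compute and a shell command to move; the robot and the scene stay as the last step left them, time stands still between calls to the robot, and variables do not carry over. Pictures are saved under pics/ and viewed, on a budget of 10 in all, crops included, one or two more only if the job needs it, and the job is handed in when it is done.

```bash
mkdir -p pics
python3 - <<'E'
from bench import status, optics
import cv2
o=status.get_obs();print({k:(v if not hasattr(v,'round') else v.round(3)) for k,v in o.items()})
for n in("scene","side","wrist"):
    c=optics.get_calibration(n);print(n,c)
    if n!="wrist":
        im=optics.camera(n);cv2.imwrite(f"pics/{n}0.png",cv2.resize(im[:,:,::-1],(800,500),interpolation=cv2.INTER_CUBIC)); cv2.imwrite(f"pics/{n}0raw.png",im[:,:,::-1])
E
```

```text
{'time_s': 0.0, 'q': array([ 1.05 ,  0.182,  1.608, -0.   ,  1.354, -0.206]), 'dq': array([ 0.   ,  0.002, -0.   , -0.   , -0.002,  0.001]), 'joint_efforts': array([ 0.0000e+00, -4.4488e+01, -3.5133e+01, -0.0000e+00,  9.0000e-03,
        0.0000e+00]), 'eef_pos': array([0.178, 0.546, 0.23 ]), 'eef_rot': array([ 0.698,  0.11 ,  0.699, -0.111]), 'wrist_force': array([-0.49 ,  0.275, -0.192]), 'torque': array([ 0.018,  0.002, -0.02 ]), 'opening': 0.9993816405263815}
scene {'vertical_fov': 56.77026426419014, 'cx': 322.0100137270278, 'cy': 202.8522275257094, 'extrinsics': array([[-0.84377418, -0.4186206 ,  0.33585998,  0.87727346],
       [ 0.53669571, -0.65616697,  0.53047396,  0.65212992],
       [-0.0016871 ,  0.62785484,  0.77832863,  1.18089179],
       [ 0.        ,  0.        ,  0.        ,  1.        ]])}
side {'vertical_fov': 43.71972858225874, 'cx': 319.75953214782515, 'cy': 200.65380753833685, 'extrinsics': array([[ 0.9233105 ,  0.20209341, -0.32658225, -0.07860111],
       [-0.38397634,  0.46862325, -0.79558432, -1.28892637],
       [-0.00773831,  0.85997122,  0.51028386,  1.03813233],
       [ 0.        ,  0.        ,  0.        ,  1.        ]])}
wrist {'vertical_fov': 65.38504829760325, 'cx': 315.0333002696403, 'cy': 199.44280306944864, 'extrinsics': array([[ 0.31024908, -0.91582529, -0.2549697 ,  0.11227063],
       [ 0.95065452,  0.29853765,  0.08444675,  0.56699171],
       [-0.00122042, -0.26858763,  0.96325448,  0.37277602],
       [ 0.        ,  0.        ,  0.        ,  1.        ]])}
```

View pics/scene0.png

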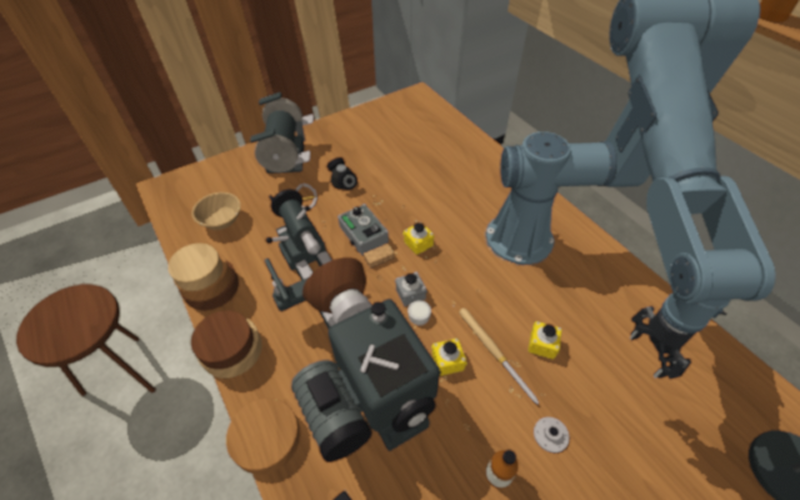

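View pics/side0.png

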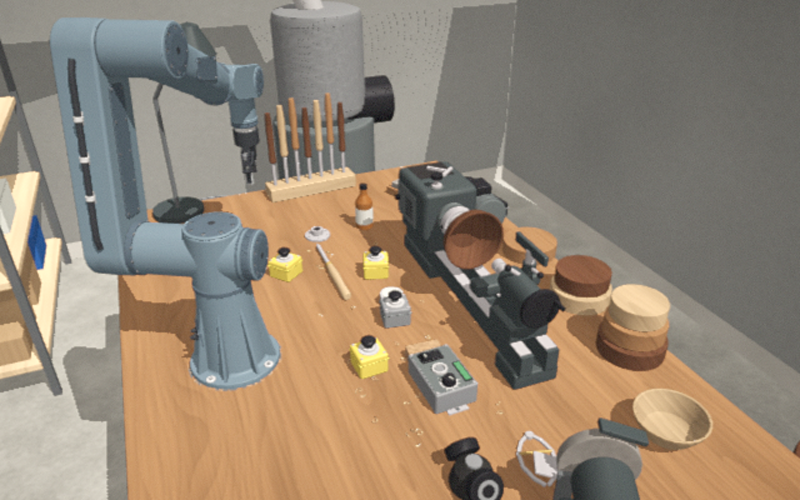

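The scene view shows one grey box with a mushroom head at about (411,285), beside the wax tin. The side view shows the same box at (395,300). Three yellow look-alikes stand at scene (418,238), (449,357) and (545,340). The control box is at scene (363,228) and the lock knob at scene (380,313). I'll confirm these in one enlarged montage.

```bash
cat > h.py <<'E'
import numpy as np
from bench import optics
def ray(n,u,v,c=None):
    c=c or optics.get_calibration(n); f=200/np.tan(np.radians(c["vertical_fov"]/2))
    d=np.array([(u-c["cx"])/f,-(v-c["cy"])/f,-1]); E=c["extrinsics"]; return E[:3,3],E[:3,:3]@d
def onz(n,u,v,z,c=None):
    o,d=ray(n,u,v,c); return o+d*(z-o[2])/d[2]
def tri(a,b):
    A=[];B=[]
    for o,d in(a,b):
        d=d/np.linalg.norm(d);P=np.eye(3)-np.outer(d,d);A.append(P);B.append(P@o)
    return np.linalg.solve(sum(A),sum(B))
def proj(n,p,c=None):
    c=c or optics.get_calibration(n); f=200/np.tan(np.radians(c["vertical_fov"]/2));E=c["extrinsics"]
    q=E[:3,:3].T@(np.asarray(p)-E[:3,3]); return np.array([c["cx"]-f*q[0]/q[2],c["cy"]+f*q[1]/q[2]])
E
python3 - <<'E'
import cv2,numpy as np
s=cv2.imread("pics/scene0raw.png");d=cv2.imread("pics/side0raw.png")
def crop(im,x,y,w,h):
    return cv2.resize(im[y:y+h,x:x+w],(400,300),interpolation=cv2.INTER_CUBIC)
m=np.vstack([np.hstack([crop(s,255,150,120,90),crop(s,240,210,120,90)]),np.hstack([crop(d,280,220,120,90),crop(d,300,120,120,90)])])
cv2.imwrite("pics/m1.png",m)
E
```

```text
(no output)
```

View pics/m1.png

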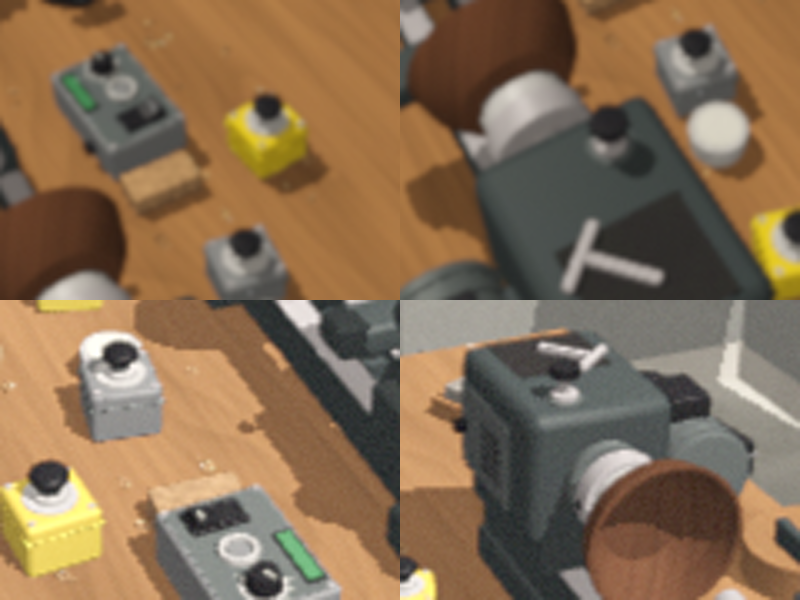

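The top-left and bottom-left crops confirm it: the grey box with the black head is at scene raw (328.7,222.5) and side raw (316,236). The control box has its rocker, start ring and dial in the described row. The lock knob is at scene raw (302.4,247.5).

Run:
```python
from h import *
P=dict(estop=((328.7,222.3),(316,235.9),.085),lock=((302.4,247.5),(349.5,140.7),.323),start=((291,176.4),(352,294.4),.065),dial=((285.6,168.9),(359.5,303.4),.073),rock=((297.6,184.5),(344.5,285.1),.066))
for k,(a,b,z) in P.items(): print(k,tri(ray("scene",*a),ray("side",*b)).round(4),onz("scene",*a,z).round(4),onz("side",*b,z).round(4))
```

```text
estop [ 0.4321 -0.0068  0.0819] [ 0.4327 -0.0047  0.085 ] [ 0.431  -0.0114  0.085 ]
lock [0.6353 0.1694 0.3217] [0.6355 0.1702 0.323 ] [0.6342 0.1666 0.323 ]
start [ 0.427  -0.2977  0.0617] [ 0.4282 -0.2949  0.065 ] [ 0.4254 -0.3011  0.065 ]
dial [ 0.4273 -0.3441  0.0657] [ 0.4295 -0.3372  0.073 ] [ 0.4242 -0.3515  0.073 ]
rock [ 0.4257 -0.2476  0.0581] [ 0.4281 -0.2409  0.066 ] [ 0.4223 -0.2564  0.066 ]
```

```bash
cat >> h.py <<'E'
from scipy.spatial.transform import Rotation as R
def shift(target):
    from bench import status
    o=status.get_obs(); M=R.from_quat(np.roll(o["eef_rot"],-1)).as_matrix()
    print("t",round(o["time_s"],2),"pos",o["eef_pos"].round(4),"F",o["wrist_force"].round(1),"op",round(o["opening"],3))
    print("axes(cols)",M.round(3).tolist()); print("shift mm",(M.T@(np.array(target)-o["eef_pos"])*1000).round(1))
E
python3 -c "
from h import *
shift([.432,-.007,.2])"
```

```text
t 0.1 pos [0.1777 0.5463 0.2305] F [-0.4 -0.7 -0.3] op 1.003
axes(cols) [[-0.001, 0.31, 0.951], [-0.001, 0.951, -0.31], [-1.0, -0.002, -0.0]]
shift mm [  31.  -447.4  413.1]
```

```bash
python3 -m jog '[0,-34,31,-4,0, 0,-68,62,-8,0, 0,-102,93,-12,0, 0,-136,124,-16,0, 0,-170,155,-18,0]'; python3 -c "
from h import *
shift([.432,-.007,.21])"
```

```text
time_s: 0.6
eef_pos: [0.2728, 0.3354, 0.2309]
eef_rot: [0.707, -0.001, 0.707, 0.001]
wrist_force: [0.6, 0.7, -0.1]
opening: 0.148
t 0.6 pos [0.2728 0.3354 0.2309] F [ 0.6  0.7 -0.1] op 0.148
axes(cols) [[-0.0, -0.003, 1.0], [-0.0, 1.0, 0.003], [-1.0, -0.0, -0.0]]
shift mm [  21.  -342.8  158.3]
```

```bash
python3 -m jog '[4,-45,20,0,0, 8,-90,40,0,0, 12,-135,60,0,0, 16,-180,80,0,0, 20,-225,105,0,0]'; python3 -m jog '[0,-40,18,0,0, 0,-80,36,0,0, 0,-117,53,0,0, 0,-117,53,0,0, 0,-117,53,0,0]';  python3 - <<'E'
from h import *
import cv2
shift([.432,-.007,.11])
c=optics.get_calibration("wrist");im=optics.camera("wrist")
print(c["extrinsics"].round(4).tolist(),proj("wrist",[.432,-.007,.091],c))
import pickle;pickle.dump(c,open("c1.pkl","wb"))
cv2.imwrite("pics/w1.png",im[:,:,::-1])
E
```

```text
time_s: 1.1
eef_pos: [0.3768, 0.1116, 0.2112]
eef_rot: [0.707, 0.0, 0.707, -0.0]
wrist_force: [0.7, 0.8, 0.1]
opening: 0.002
time_s: 1.6
eef_pos: [0.4294, -0.004, 0.2109]
eef_rot: [0.707, 0.001, 0.708, -0.001]
wrist_force: [0.2, -0.7, -0.5]
opening: -0.002
t 1.6 pos [ 0.4294 -0.004   0.2109] F [ 0.2 -0.7 -0.5] op -0.002
axes(cols) [[-0.001, 0.003, 1.0], [0.001, 1.0, -0.003], [-1.0, 0.001, -0.001]]
shift mm [100.9  -3.1   2.7]
[[0.0037, -0.9635, -0.2676, 0.3606], [1.0, 0.0039, -0.0002, -0.0045], [0.0013, -0.2676, 0.9635, 0.3533], [0.0, 0.0, 0.0, 1.0]] [312.12214838 197.80157153]
```

View pics/w1.png

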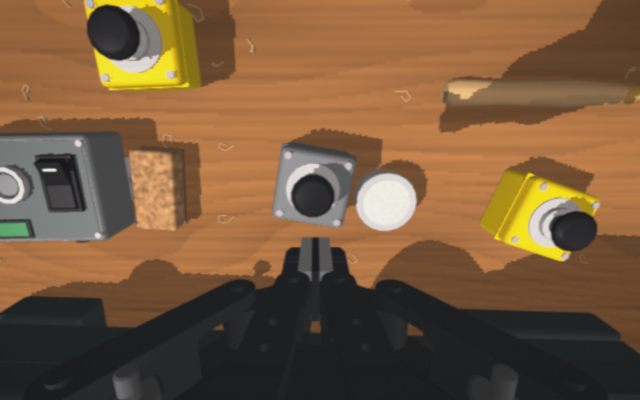

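The wrist view shows the black mushroom head at (312,196), within 2 px of the prediction, and the grey box with the tin to its right. I'll measure the exact shift and descend.

Run:
```python
from h import *
import pickle;c=pickle.load(open("c1.pkl","rb"))
p=onz("wrist",312.5,195.5,.091,c);print(p)
bx=np.mean([onz("wrist",u,v,.058,c) for u,v in((288,146),(355,156),(347,227),(275,217))],0);print(bx)
print(onz("wrist",60,183,.066,c),onz("wrist",7,185,.065,c))
shift([*p[:2],.096])
```

```text
[ 0.42992505 -0.00665812  0.091     ]
[ 0.43073847 -0.00323505  0.058     ]
[ 0.42338029 -0.24464133  0.066     ] [ 0.42533185 -0.29603163  0.065     ]
t 1.65 pos [ 0.4291 -0.0031  0.2109] F [ 0.   0.5 -0.1] op 0.004
axes(cols) [[-0.001, 0.001, 1.0], [0.001, 1.0, -0.001], [-1.0, 0.001, -0.001]]
shift mm [114.9  -3.6   1. ]
```

```bash
python3 -m jog '[30,-2,1,0,0, 65,-2,1,0,0, 95,-2,1,0,0, 110,-2,1,0,0, 115,-2,1,0,0]'; python3 -m jog '[2,0,0,0,0, 4,0,0,0,0, 6,0,0,0,0, 8,0,0,0,0, 10,0,0,0,0]'
```

```text
time_s: 2.15
eef_pos: [0.4286, -0.0035, 0.0946]
eef_rot: [0.706, -0.0, 0.708, 0.001]
wrist_force: [0.2, -0.6, 0.1]
opening: 0.001
time_s: 2.65
eef_pos: [0.4316, -0.0056, 0.0874]
eef_rot: [0.708, 0.0, 0.706, -0.0]
wrist_force: [-0.4, 1.1, 5.4]
opening: -0.004
```

```bash
python3 -m jog '[1,0,0,0,0, 2,0,0,0,0, 3,0,0,0,0, 4,0,0,0,0, 4,0,0,0,0]';python3 -m jog '[0.5,0,0,0,0, 1,0,0,0,0, 1.5,0,0,0,0, 2,0,0,0,0, 2,0,0,0,0]'
```

```text
time_s: 3.15
eef_pos: [0.4316, -0.0056, 0.0833]
eef_rot: [0.708, 0.0, 0.706, -0.0]
wrist_force: [-0.2, 2.0, 4.7]
opening: -0.003
time_s: 3.65
eef_pos: [0.4318, -0.0057, 0.0824]
eef_rot: [0.708, 0.0, 0.706, -0.0]
wrist_force: [-6.2, 3.4, 19.5]
opening: 0.0
```

Hard stop met: the force rose from 6 to 19.5 N at the expected 83 mm height. I'll retreat and go above the rocker.

```bash
python3 -m jog '[-3,0,0,0,0, -30,0,0,0,0, -70,0,0,0,0, -100,-10,0,0,0, -110,-50,-5,0,0]'; python3 -m jog '[0,-45,-4,0,0, 0,-90,-8,0,0, 0,-135,-12,0,0, 0,-185,-15,0,0, 0,-185,-15,0,0]';  python3 - <<'E'
from h import *
import cv2,pickle
c=optics.get_calibration("wrist");im=optics.camera("wrist");pickle.dump(c,open("c2.pkl","wb"))
shift([.405,-.245,.08])
cv2.imwrite("pics/w2.png",im[:,:,::-1])
E
```

```text
time_s: 4.15
eef_pos: [0.4277, -0.0548, 0.194]
eef_rot: [0.709, -0.002, 0.705, 0.001]
wrist_force: [-0.4, -0.5, -0.3]
opening: -0.001
time_s: 4.65
eef_pos: [0.41, -0.2462, 0.1909]
eef_rot: [0.707, 0.001, 0.707, -0.003]
wrist_force: [0.6, 0.2, 0.4]
opening: -0.0
t 4.7 pos [ 0.41   -0.2433  0.1904] F [-0.3  0.4 -0.9] op -0.002
axes(cols) [[0.0, 0.006, 1.0], [-0.001, 1.0, -0.006], [-1.0, -0.001, 0.0]]
shift mm [110.4  -1.6  -5. ]
```

View pics/w2.png

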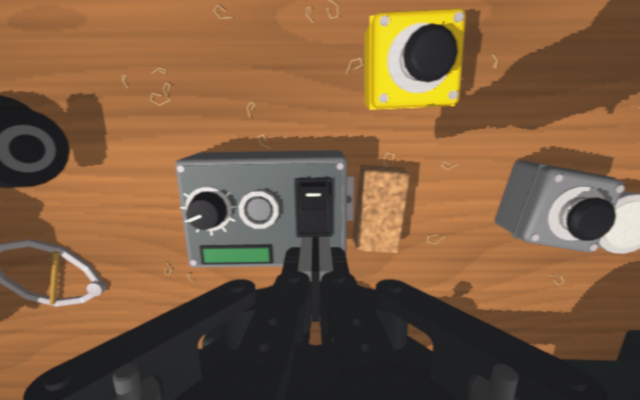

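The view shows the start ring at (259,209), the rocker bezel spanning about (297–331, 178–237) with its raised near half at the top, and the dial at (206,210).

Run:
```python
from h import *
import pickle;c=pickle.load(open("c2.pkl","rb"))
g=lambda u,v,z:onz("wrist",u,v,z,c)
a,b=g(178,165,.058),g(343,158,.058);d=b-a;print("edge len",np.linalg.norm(d),"yaw",np.degrees(np.arctan2(-d[0],d[1])))
th=np.arctan2(-d[0],d[1]);Rz=np.array([[np.cos(th),-np.sin(th)],[np.sin(th),np.cos(th)]])
s=g(259,209,.065)[:2];p=s+Rz@[-.017,.05];print(s,p, "rocker near mark",g(313,195,.069),"bezel",g(297,178,.06),g(331,178,.06),g(331,237,.06))
e=g(591,219,.083);print("estop",e)
print(proj("wrist",[*p,.07],c))
shift([*p,.078])
```

```text
edge len 0.14686713500707757 yaw 2.046654896852529
[ 0.42471413 -0.29780261] [ 0.40593931 -0.24844163] rocker near mark [ 0.41091108 -0.24894507  0.069     ] bezel [ 0.39749658 -0.26319719  0.06      ] [ 0.3976973  -0.23283398  0.06      ] [ 0.45432335 -0.23245637  0.06      ]
estop [ 0.42973659 -0.01366078  0.083     ]
[313.51785005 189.7622881 ]
t 4.7 pos [ 0.41   -0.2433  0.1904] F [-0.3  0.4 -0.9] op -0.002
axes(cols) [[0.0, 0.006, 1.0], [-0.001, 1.0, -0.006], [-1.0, -0.001, 0.0]]
shift mm [112.4  -5.1  -4.1]
```

```bash
python3 -m jog '[30,-3,-3,0,0, 65,-3,-3,0,0, 95,-3,-3,0,0, 110,-3,-3,0,0, 113,-3,-3,0,0]'; python3 -m jog '[2,0,0,0,0, 4,0,0,0,0, 6,0,0,0,0, 8,0,0,0,0, 10,0,0,0,0]'
```

```text
time_s: 5.2
eef_pos: [0.4063, -0.241, 0.0752]
eef_rot: [0.706, 0.001, 0.708, 0.001]
wrist_force: [-0.6, -0.3, 0.7]
opening: -0.001
time_s: 5.7
eef_pos: [0.4076, -0.2439, 0.068]
eef_rot: [0.707, -0.0, 0.707, -0.0]
wrist_force: [-3.1, -0.2, 3.8]
opening: 0.002
```

```bash
python3 -m jog '[1,-1,0,0,0, 2,-2,0,0,0, 3,-2,0,0,0, 4,-2,0,0,0, 4,-2,0,0,0]'; python3 -m jog '[0.5,0,0,0,0, 1,0,0,0,0, 1.5,0,0,0,0, 2,0,0,0,0, 2,0,0,0,0]'
```

```text
time_s: 6.2
eef_pos: [0.4077, -0.2455, 0.0639]
eef_rot: [0.707, 0.0, 0.707, -0.0]
wrist_force: [-3.2, 3.7, 9.5]
opening: 0.002
time_s: 6.7
eef_pos: [0.4078, -0.2456, 0.0636]
eef_rot: [0.707, 0.0, 0.707, -0.0]
wrist_force: [-9.1, 7.8, 26.9]
opening: 0.003
```

```bash
python3 -m jog '[-3,0,0,0,0, -30,0,0,0,0, -75,0,0,0,0, -115,0,-10,0,0, -125,0,-30,0,0]'
python3 - <<'E'
from h import *
import cv2,pickle
im=optics.camera("wrist"); s=optics.camera("scene");d=optics.camera("side")
s0=cv2.imread("pics/scene0raw.png")[:,:,::-1];d0=cv2.imread("pics/side0raw.png")[:,:,::-1]
k=lambda im,x,y,w,h:cv2.resize(im[y:y+h,x:x+w],(400,300),interpolation=cv2.INTER_CUBIC)
cv2.imwrite("pics/m2.png",np.vstack([np.hstack([k(im,220,140,160,120),k(d,300,260,80,60)]),np.hstack([k(d0,280,210,80,60),k(d,280,210,80,60)])])[:,:,::-1])
shift([.5,0.1,.4])
E
```

```text
time_s: 7.2
eef_pos: [0.38, -0.2479, 0.1912]
eef_rot: [0.709, -0.003, 0.705, -0.002]
wrist_force: [-0.3, 0.5, 0.3]
opening: 0.005
t 7.35 pos [ 0.3777 -0.2461  0.1869] F [-0.6 -0.2  0. ] op 0.001
axes(cols) [[0.002, 0.002, 1.0], [-0.002, 1.0, -0.002], [-1.0, -0.002, 0.002]]
shift mm [-213.5  345.9  122. ]
```

View pics/m2.png

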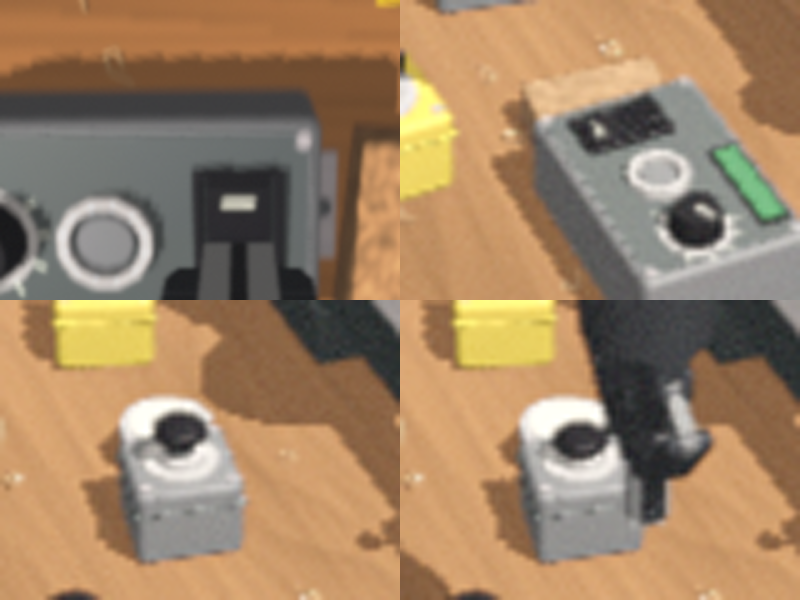

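The bottom pair, before and after, shows the estop head lower and the box unmoved. The rocker press stopped hard at 64 mm. Next is the lock, reached by going high and in front of the bowl.

```bash
python3 -m jog '[-35,25,5,0,0, -70,50,15,0,0, -110,75,30,0,0, -145,105,40,0,0, -175,140,55,0,0]'; python3 -m jog '[-20,40,15,0,0, -40,80,30,0,0, -45,120,45,0,0, -45,165,60,0,0, -45,206,70,0,0]'; python3 -m jog '[0,15,35,0,0, 0,30,70,0,0, 0,50,100,0,0, 0,68,125,0,0, 0,68,125,0,0]'
python3 - <<'E'
from h import *
import cv2,pickle
c=optics.get_calibration("wrist");im=optics.camera("wrist");pickle.dump(c,open("c3.pkl","wb"))
shift([.635,.168,.335]);print(proj("wrist",[.635,.168,.329],c))
cv2.imwrite("pics/w3.png",im[:,:,::-1])
E
```

```text
time_s: 7.85
eef_pos: [0.4335, -0.1047, 0.3619]
eef_rot: [0.707, 0.001, 0.707, -0.001]
wrist_force: [1.3, -0.6, 0.1]
opening: 0.002
time_s: 8.35
eef_pos: [0.5039, 0.103, 0.4045]
eef_rot: [0.706, 0.0, 0.708, 0.0]
wrist_force: [0.3, -0.3, 0.6]
opening: 0.003
time_s: 8.85
eef_pos: [0.6301, 0.1707, 0.4011]
eef_rot: [0.705, -0.0, 0.709, 0.001]
wrist_force: [-0.3, 0.7, -0.1]
opening: 0.002
t 8.9 pos [0.6289 0.1697 0.402 ] F [-0.3  0.1  0.1] op -0.005
axes(cols) [[-0.005, -0.001, 1.0], [-0.0, 1.0, 0.001], [-1.0, -0.0, -0.005]]
shift mm [67.  -1.7  6.5]
[312.02131121 218.56216069]
```

View pics/w3.png

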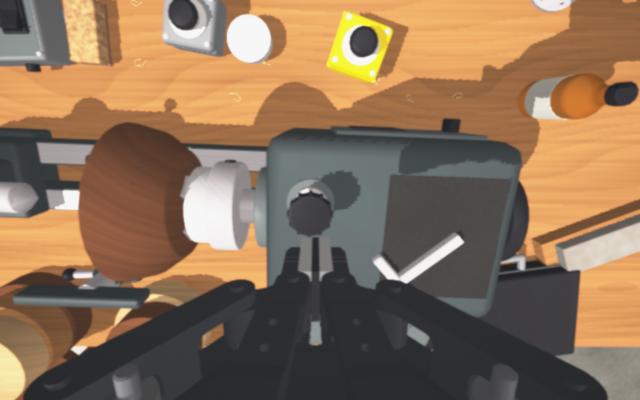

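The knob centre is at (309,214), 4 px from the prediction, so the lock is at about (0.632, 0.166). The chuck key at (425,257) is clear of the tip.

```bash
python3 -m jog '[25,-3,3,0,0, 45,-3,3,0,0, 60,-3,3,0,0, 67,-3,3,0,0, 69,-3,3,0,0]'; python3 -m jog '[3,0,0,0,0, 6,0,0,0,0, 9,0,0,0,0, 12,0,0,0,0, 14,0,0,0,0]'
```

```text
time_s: 9.4
eef_pos: [0.6304, 0.1652, 0.3364]
eef_rot: [0.707, 0.0, 0.708, -0.0]
wrist_force: [0.0, -0.1, -0.2]
opening: -0.001
time_s: 9.9
eef_pos: [0.6312, 0.1654, 0.325]
eef_rot: [0.708, 0.0, 0.706, -0.0]
wrist_force: [-1.9, -0.6, 7.3]
opening: 0.003
```

```bash
python3 -m jog '[2,0,0,0,0, 4,0,0,0,0, 6,0,0,0,0, 7,0,0,0,0, 7,0,0,0,0]'; python3 -m jog '[0.5,0,0,0,0, 1,0,0,0,0, 2,0,0,0,0, 2,0,0,0,0, 2,0,0,0,0]'
```

```text
time_s: 10.4
eef_pos: [0.6312, 0.1653, 0.3181]
eef_rot: [0.708, 0.0, 0.706, -0.0]
wrist_force: [-2.0, 0.2, 5.9]
opening: -0.0
time_s: 10.9
eef_pos: [0.6313, 0.1654, 0.317]
eef_rot: [0.708, 0.0, 0.706, -0.0]
wrist_force: [-3.8, -0.4, 8.3]
opening: -0.001
```

```bash
python3 -m jog '[0.5,0,0,0,0, 1,0,0,0,0, 1.5,0,0,0,0, 2,0,0,0,0, 2,0,0,0,0]'
```

```text
time_s: 11.4
eef_pos: [0.6313, 0.1654, 0.317]
eef_rot: [0.709, 0.0, 0.705, -0.0]
wrist_force: [-6.9, -0.5, 16.1]
opening: -0.0
```

Hard stop met at 0.317 m. I'll retreat and check everything, looking at the rocker and estop from the air.

```bash
python3 -m jog '[-3,0,0,0,0, -30,0,0,0,0, -70,0,0,0,0, -85,-10,-30,0,0, -85,-25,-70,0,0]'; python3 -m jog '[0,-25,-35,0,0, 0,-50,-70,0,0, 0,-85,-105,0,0, 10,-120,-140,0,0, 20,-160,-165,0,0]'; python3 -m jog '[20,-35,-15,0,0, 40,-70,-30,0,0, 60,-105,-40,0,0, 80,-135,-40,0,0, 80,-135,-40,0,0]'
python3 - <<'E'
from h import *
import cv2
im=optics.camera("wrist"); s=optics.camera("scene");d=optics.camera("side")
k=lambda im,x,y,w,h:cv2.resize(im[y:y+h,x:x+w],(400,300),interpolation=cv2.INTER_CUBIC)
cv2.imwrite("pics/m3.png",np.vstack([np.hstack([k(im,0,0,533,400),k(s,220,130,160,120)]),np.hstack([k(d,270,210,132,99),k(d,300,120,120,90)])])[:,:,::-1])
shift([.4,-.2,.3])
E
```

```text
time_s: 11.9
eef_pos: [0.5621, 0.1404, 0.4001]
eef_rot: [0.709, 0.0, 0.705, 0.0]
wrist_force: [-0.3, -0.0, 0.2]
opening: -0.003
time_s: 12.4
eef_pos: [0.3941, -0.0198, 0.3776]
eef_rot: [0.708, -0.001, 0.706, 0.0]
wrist_force: [0.8, -1.5, 1.4]
opening: -0.002
time_s: 12.9
eef_pos: [0.3541, -0.1565, 0.2948]
eef_rot: [0.706, 0.002, 0.708, -0.001]
wrist_force: [-0.5, 0.1, 0.7]
opening: -0.0
t 13.05 pos [ 0.3558 -0.1543  0.2978] F [0.2 0.4 0.4] op -0.002
axes(cols) [[0.0, 0.001, 1.0], [0.0, 1.0, -0.001], [-1.0, 0.0, 0.0]]
shift mm [ -2.2 -45.6  44.2]
```

View pics/m3.png

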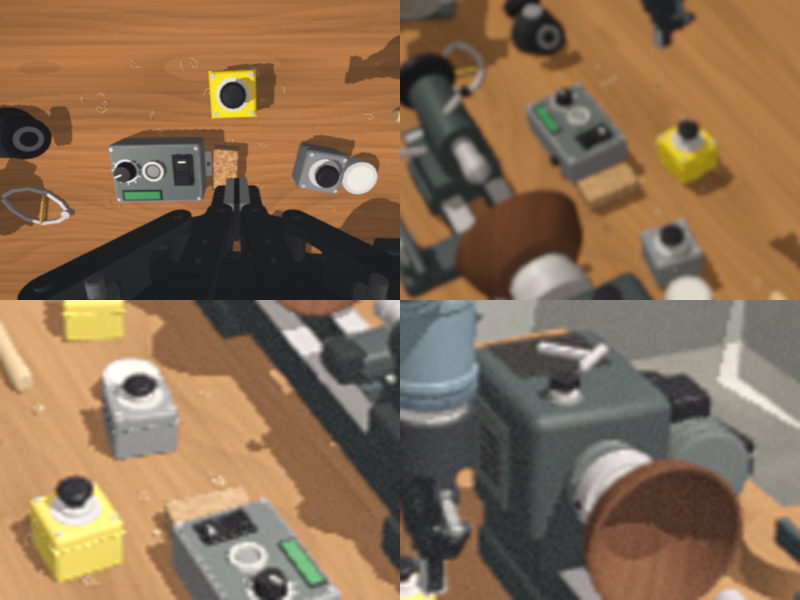

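The last picture shows the estop head low with its box in place, the lock knob sunk to its collar, the rocker's shading changed (far half now up), and the bystanders unmoved.

```bash
python3 -m jog '[0,0,0,0,0, 0,0,0,0,0, 0,0,0,0,0, 0,0,0,0,0, 0,0,0,0,0]'; python3 -c "
from bench import hand_in
print(hand_in())"
```

```text
time_s: 13.55
eef_pos: [0.3558, -0.1543, 0.2976]
eef_rot: [0.707, -0.0, 0.707, -0.0]
wrist_force: [-0.7, -0.2, -0.4]
opening: 0.002
the job is handed in; nothing more can be done
None
```

The lathe is made safe, and I handed the job in at 13.6 s with the arm clear of everything. With the fingers closed, I pressed the three controls in the order asked, each down to its hard stop:

| Control | Tip height at the stop | Expected height | Wrist force there |
|---|---|---|---|
| Emergency stop | 82.4 mm | 83 mm | 19.5 N vertical |
| Power rocker, near half | 63.6 mm | 64 mm | 27 N vertical |
| Spindle-lock knob | 317 mm | 317 mm | 16 N vertical |

- **Pictures:** the last ones show the mushroom head and the lock knob down. The stop box, tin, sanding block, chuck key and bowl look undisturbed.
- **Rocker:** the pictures show its angle only coarsely. That it is fully off rests on the hard stop being met at the right height.
- **Disagreement:** a reading of the stop from near the edge of the wrist picture put it about 7 mm off in y. I took this for lens distortion, because the before-and-after side views show the box in the same place.

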